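Check spike-cap forceps against the gap gauge

ROBOT

A 6-joint arm with a two-finger parallel gripper is mounted at the origin on the work surface. World frame = base frame: x ahead of the robot, y to its left, z up, the work surface at z = 0. Lengths are in m, angles in rad, forces in N, time in s.
With the tool pointing down it reaches from about 0.35 to 0.85 m from the base axis. Payload 8.1 kg.
Tool frame: the origin (TCP) lies on the mounting face of the last link; the fingertips stand 186 mm ahead of it and the grasp point (between the pads) lies 167 mm ahead of it; z points along the fingers, y is the line along which they close (so a half turn about z gives the same grasp; the last joint's range is limited). The gripper opens to 93 mm and grips with 3 to 60 N. Pads are 15 mm wide; open, the fingers measure 128 mm over their backs; the gripper's body (75 mm by 188 mm) begins 65 mm behind the grasp point.
Start: joints at [-1.214, 0.13, 1.488, -0, 1.523, -0.085], TCP at [0.257, -0.542, 0.405] pointing down, gripper open.
Joint ranges: [-2.96, 2.96], [-0.89, 2.26], [0.02, 2.5], [-1.34, 4.48], [0, 2.73], [-2.66, 2.66]. Speed limits (rad/s): [2.39, 2.39, 2.79, 3.14, 3.14, 3.14].

INTERFACE

Orientations are given as a rotation vector (axis times angle).
In Python, from plant import read_state, read_camera, camera_params, close_job gives the robot as it stands. The module is installed in compiled form; this text tells all that it offers.
- The arm moves only by the tool servo_tool, never from a script. Its argument "increments" is a list of rows, each an object with "slide": the shift along the tool's x, y, z in mm, a list of three; "dr": the turn, a rotation vector about the tool's x, y, z in rad, a list of three; "jaw": the closure, from 0 (fully open) to 1 (shut). In form: [{"slide": [x, y, z], "dr": [ax, ay, az], "jaw": jaw}, ...]. A call has 1 to 20 rows; each row is the pose to reach, as a shift and turn from the pose commanded when the call began, along the tool's axes at that moment; what a row does not reach only later rows make up. A row lasts 1/10 s, in which the tool goes at most 50 mm and 8.59 degrees, less where a joint would pass 70% of its speed; a pose out of reach is approached as far as the arm can. A call with a gripper value outside its range is refused whole. The fingers move at their own pace and stop on an object; "force" is the grip in N (left out, the last holds). Time passes only in rows, so rows that repeat a pose let the fingers close. It gives the time, the measured TCP pose, the force, the opening and the grip force at its end, in the units of the state.
- read_state(): the state, without advancing time (a new reading comes with each control period).
- read_camera(name): name is "scene" or "top" or "wrist"; returns (picture, depth): 400x640x3 uint8, red, green, blue; 400x640 float32, m along the optical axis (not along the pixel's ray), 0 where there is no reading.
- camera_params(name): a dict with "fx", "fy", "cx", "cy" (pixels), "k1" (the pictures are not rectified: a ray, as slopes to the right and down, at radius r is drawn at 1 + k1 r^2 times it, then the intrinsics apply), "rvec" (rotation vector, rad) and "tvec" (3), from world to camera coordinates, as OpenCV has them. Camera axes: x right, y down, z forward; pixel columns grow to the right and rows downward; lengths in m; the calibration is good to about 2 mm. A picture is of the moment at which its call begins: read the wrist's pose just before it. camera_params takes no time and is no camera call; for the wrist camera it gives the pose at the moment of the call.
- close_job(): hands the job in; it is judged then, once.
The state is a dict: "t": time; "q": joint angles; "dq": joint speeds; "joint_torque": joint torques, N m; "tool_pos": TCP position; "orientation": TCP orientation; "force": force on the tool from outside, world axes, zero at the start; "wrist_torque": the same for the moment, N m; "opening": finger opening in m; "gripper_force": force on a finger pad.
Only numpy, scipy, OpenCV 4.12 (cv2) and the standard library are available. Lean on these libraries where they do the work, as an engineer would, in place of code of your own. Each camera call takes 0.05 s, during which the arm holds its last target. There are 200 camera calls.

TASK

First slide the loose aluminium gauge bar fully home, flush against both stop rails of its bed. Then pick the sprung forceps off the blue rest by their black grip patches and squeeze them until the tip gap equals the 10 mm between the bar's two red lines, never letting the tips pinch shut. Finish still holding them steady and level at that gap, each tip one to two centimetres above its own red line and pointing along it, with the bar still home, nothing else on the counter disturbed and the red button unpressed.

Things in the scene. Friction and masses are not known exactly. Their poses are not given: they have to be found in the camera images.
- bed: Registration bed, fixed; yaw within 0.3 rad of 0. Dark plate 6 mm thick, origin on the counter under it, open floor x -40 to 40, y -62.5 to 62.5 mm. Two aluminium stop rails, tops 18 mm above the counter: far rail, stop face at x = +40 mm facing -x, all along y; left rail, stop face at y = +62.5 mm facing -y, x -40 to 40 mm. Open on the -x (robot) and -y sides
- bed_corner (a point): inside corner of the bed where the two stop faces meet, on the plate's top surface (6 mm above the counter); (40, 62.5, 6) mm in the bed frame
- gauge: Gauge bar, loose on the bed's plate: bright aluminium, 25 mm (its x) x 90 mm (its y) x 20 mm high, about 120 g, origin at the centre of its underside. Two red lines cross its top along its x, at y = +-5 mm. Starts short of both rails (10 to 40 mm) and turned up to 0.25 rad in the bed. Home, its centre is at x 27.5, y 17.5 mm in the bed frame, axes parallel to the bed's
- gauge_mark (a point): centre of the bar's top face (20 mm above its underside), midway between the two red lines, axes as the bar's
- gauge_corner (a point): the bar's lower corner at (12.5, 45, 0) mm in its frame; with the bar home it coincides with bed_corner
- rest: Blue plastic forceps rest, fixed: two saddle blocks, tops 30 mm above the counter, at x = -115 to -95 mm (50 mm wide) and x = 28 to 42 mm (60 mm wide), joined by a low spine 18 mm wide, 6 mm high. Origin on the counter below the forceps' grip patches, where there is free room beside and below them
- forceps: Sprung steel forceps, loose, lying on the rest, tips to its +x; 172 mm long, 55 g. Origin at the underside of the heel, midway between the arms' pivots (y = +-7 mm); x along the middle line from heel to tips, z up. The two arms, 10 mm high, swing symmetrically in the xy plane; orange tips end at x = 150 mm. Black grip patches 14 mm high (z 0 to 14) on the arms' outsides at x = 87 to 113 mm
- forceps_grip (a point): point between the grip patches (x 100, y 0, z 7 mm in the forceps frame): grip here from above, a finger on each side in y. Patches measure 44 mm over their outer faces when released; at the wanted 10 mm tip gap they are parallel and 28 mm apart; each mm of squeeze changes the tip gap by 1.5 mm. Spring: about 2 N at first, 6 N at the wanted gap. Tips shut at 21.5 mm
- forceps_tips (a point): point on the middle line between the tips' ends (x 150, y 0, z 5 mm in the forceps frame; the tips are 8 mm high, z 1 to 9 mm)
- tip_l (a point): inner face of the left (+y) tip at its end, mid height; the tip gap is the distance from tip_l to tip_r, 31 mm when released
- tip_r (a point): inner face of the right (-y) tip at its end, at mid height
- pad_case: bystander: black rubber electrode pad case 110 x 160 x 40 mm, loose; origin at the centre of its underside
- cap_0: bystander: orange plastic IV spike cap, 22 mm across, 38 mm high, standing loose; origin at the centre of its underside
- cap_1: bystander: the other orange spike cap, same size; origin at the centre of its underside
- chest_piece: bystander: chrome stethoscope chest piece, 46 mm across, 28 mm high, loose; origin at the centre of its underside
- battery: bystander: squat grey battery pack 80 x 110 x 55 mm, loose; origin at the centre of its underside
- test_button (a joint): red push button on top of the fixed cream defibrillator test unit (260 x 220 x 170 mm) at the left side of the counter; not to be touched; 0 up, +0.006 m pressed

How it is judged:
By the outcome, as a careful person would: the job done as asked, in the order asked, and still so for the second after the job is handed in, while the arm keeps its last pose, push and grip.
It also fails if it takes over 72 s, if anything falls off the work surface, if the arm or the gripper's body presses on something with over 40 N, if the wrist force passes 120 N, or if a joint passes its speed limit or range.

## Working session

There is one attempt and no reset: what is moved stays moved. The work goes in short steps, Python scripts to look and compute and a tool call to move; the robot and the scene stay as the last step left them, time stands still between calls to the robot, and variables do not carry over. Pictures are saved under pics/ and viewed, at most 10 in all, crops included, and the job is handed in when it is done.

Besides the shell and the picture viewer there is one more tool, called after "Call:" as a command line: name --argument value ..., lists and objects as JSON in quotes. servo_tool: Moves the arm, as the interface text tells. Its arguments: {"type":"object","properties":{"increments":{"type":"array"},"force":{"type":"number"}},"required":["increments"]}

```bash
mkdir -p pics
cat > h.py <<'E'
import numpy as np, cv2
from scipy.spatial.transform import Rotation as R
from plant import read_state, read_camera, camera_params
def cloud(name):
    p=camera_params(name); img,d=read_camera(name)
    K=np.array([[p['fx'],0,p['cx']],[0,p['fy'],p['cy']],[0,0,1.]])
    v,u=np.mgrid[0:400,0:640]
    x=(u-p['cx'])/p['fx']; y=(v-p['cy'])/p['fy']; rd=np.hypot(x,y); r=rd.copy()
    for _ in range(20): r=rd/(1+p['k1']*r*r)
    s=np.where(rd>0,r/np.maximum(rd,1e-12),1)
    P=np.stack([x*s*d,y*s*d,d],-1)
    Rm=R.from_rotvec(np.ravel(p['rvec'])).as_matrix(); t=np.ravel(p['tvec'])
    W=(P-t)@Rm; W[d==0]=np.nan
    return img,d,W
def save(n,img): cv2.imwrite('pics/'+n,img[:,:,::-1])
E
python3 - <<'E'
from h import *
np.set_printoptions(precision=4,suppress=True)
s=read_state();print(s['t'],s['tool_pos'],s['orientation'],s['opening'],s['force'])
for n in('top','scene'):
    i,d,W=cloud(n); save(n+'0.png',i); np.savez(n+'0.npz',i=i,W=W)
    print(n,camera_params(n)); print(W[200,320],W[350,320])
E
```

```text
0.0 [ 0.2565 -0.5422  0.4037] [-3.0635 -0.6879  0.0004] 0.09317393277097172 [-0.0274 -0.7645  0.5876]
top {'fx': 505.44998198951356, 'fy': 505.44998198951356, 'cx': 310.2530551678917, 'cy': 203.15305424135212, 'k1': -0.05178302045636978, 'rvec': array([ 2.1516, -2.1461,  0.1481]), 'tvec': array([0.1482, 0.6257, 1.4284])}
[ 0.6414  0.1206 -0.0022] [ 0.2022  0.1205 -0.0007]
scene {'fx': 415.44533788203154, 'fy': 415.44533788203154, 'cx': 317.87403729387904, 'cy': 192.93055724248558, 'k1': -0.05333512161254699, 'rvec': array([ 1.3812,  2.2631, -0.8018]), 'tvec': array([ 0.1259, -0.3951,  1.5252])}
[0.5373 0.1374 0.0006] [ 0.9152  0.3272 -0.0001]
```

View pics/top0.png

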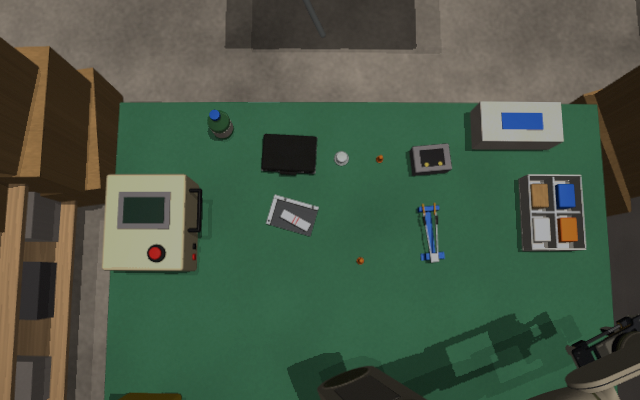

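The top view shows the bed at about px (293,216) with the bar on it, and the forceps on the blue rest at (432,232), tips up (+x). Caps are at (380,158) and (361,261).

Run:
```python
from h import *
np.set_printoptions(precision=4,suppress=True)
z=np.load('top0.npz');i=z['i'];W=z['W']
a=cv2.resize(i[185:245,255:330],None,fx=5,fy=5,interpolation=cv2.INTER_CUBIC)
b=cv2.resize(i[195:270,405:460],None,fx=5,fy=5,interpolation=cv2.INTER_CUBIC)
c=np.zeros((375,660,3),np.uint8);c[:300,:375]=a;c[:375,380:655]=b;save('z0.png',c)
hsv=cv2.cvtColor(i,cv2.COLOR_RGB2HSV)
X,Y,Z=W[...,0],W[...,1],W[...,2]
def st(n,m):
    P=W[m];P=P[~np.isnan(P[:,0])];r=cv2.minAreaRect((P[:,:2]*1000).astype(np.float32));print(n,len(P),np.median(P,0),r,P[:,2].max())
box=np.zeros(X.shape,bool);box[190:240,260:325]=1
st('bedall',box&(Z>.003)); st('rails/bar>12',box&(Z>.013)); st('bar',box&(Z>.0215))
box[:]=0;box[195:270,405:460]=1
blue=box&(hsv[...,0]>100)&(hsv[...,0]<130)&(hsv[...,1]>120)
st('rest',blue);st('restheel',blue&(np.arange(400)[:,None]>248));st('resttip',blue&(np.arange(400)[:,None]<214))
st('forc',box&(Z>.033))
for n,(u,v) in dict(case=(289,153),cap0=(380,158),cap1=(361,261),chest=(342,158),bat=(431,159)).items(): print(n,W[v,u])
```

```text
bedall 1497 [0.5948 0.2035 0.0081] ((597.090576171875, 204.75909423828125), (147.4380340576172, 191.93984985351562), 0.2064681500196457) 0.035130260685833116
rails/bar>12 532 [0.5925 0.2038 0.0211] ((593.5310668945312, 203.0406036376953), (137.4813232421875, 89.62159729003906), 74.78778839111328) 0.035130260685833116
bar 255 [0.5779 0.1944 0.0257] ((601.6365356445312, 205.48300170898438), (130.04916381835938, 70.92427825927734), 69.30851745605469) 0.035130260685833116
rest 380 [ 0.5483 -0.2045  0.0083] ((544.7655029296875, -206.2083282470703), (159.91192626953125, 72.0551986694336), 5.083530902862549) 0.03890841533347454
restheel 112 [ 0.4757 -0.1959  0.025 ] ((479.85626220703125, -211.98251342773438), (29.58074951171875, 72.0551986694336), 5.083530426025391) 0.038309311659693826
resttip 93 [ 0.6111 -0.1994  0.0285] ((613.0161743164062, -201.37493896484375), (23.019611358642578, 66.99954986572266), 4.6527838706970215) 0.03890841533347454
forc 273 [ 0.5336 -0.2059  0.0389] ((541.7047729492188, -201.06507873535156), (169.2341766357422, 48.8958740234375), 6.641996383666992) 0.04880011977914678
case [0.7754 0.2131 0.041 ]
cap0 [ 0.7624 -0.0569  0.0354]
cap1 [0.4581 0.0036 0.0423]
chest [0.7636 0.0555 0.0286]
bat [ 0.7546 -0.2034  0.0585]
```

View pics/z0.png

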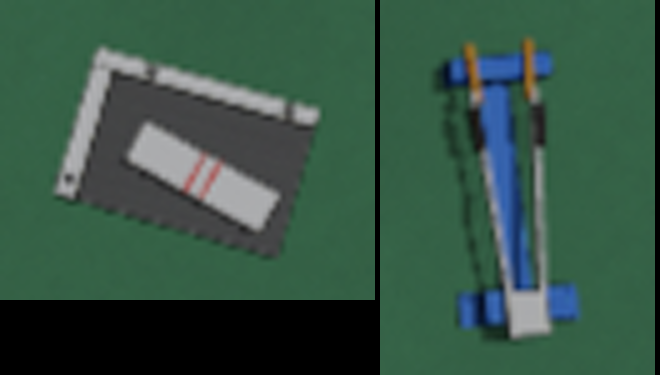

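The zoom shows the bed turned about -0.26 rad and the bar at about -0.49. The forceps lie at about +0.1 with the tips to +x. I'll move above the bed for a close look.

Call:
servo_tool --increments '[{"slide":[624,-529,40],"dr":[0,0,0.7],"jaw":0.4},{"slide":[624,-529,40],"dr":[0,0,0.7],"jaw":0.4},{"slide":[624,-529,40],"dr":[0,0,0.7],"jaw":0.4},{"slide":[624,-529,40],"dr":[0,0,0.7],"jaw":0.4},{"slide":[624,-529,40],"dr":[0,0,0.7],"jaw":0.4},{"slide":[624,-529,40],"dr":[0,0,0.7],"jaw":0.4},{"slide":[624,-529,40],"dr":[0,0,0.7],"jaw":0.4},{"slide":[624,-529,40],"dr":[0,0,0.7],"jaw":0.4},{"slide":[624,-529,40],"dr":[0,0,0.7],"jaw":0.4},{"slide":[624,-529,40],"dr":[0,0,0.7],"jaw":0.4},{"slide":[624,-529,40],"dr":[0,0,0.7],"jaw":0.4},{"slide":[624,-529,40],"dr":[0,0,0.7],"jaw":0.4},{"slide":[624,-529,40],"dr":[0,0,0.7],"jaw":0.4},{"slide":[624,-529,40],"dr":[0,0,0.7],"jaw":0.4},{"slide":[624,-529,40],"dr":[0,0,0.7],"jaw":0.4},{"slide":[624,-529,40],"dr":[0,0,0.7],"jaw":0.4},{"slide":[624,-529,40],"dr":[0,0,0.7],"jaw":0.4},{"slide":[624,-529,40],"dr":[0,0,0.7],"jaw":0.4},{"slide":[624,-529,40],"dr":[0,0,0.7],"jaw":0.4}]' --force 20

```text
t: 2.0
tool_pos: [0.5942, 0.2028, 0.3638]
orientation: [3.115, -0.403, -0.002]
force: [-0.1, -1.1, 0.1]
opening: 0.0556
gripper_force: 0.0
```

Run:
```python
from h import *
np.set_printoptions(precision=4,suppress=True)
s=read_state();print(s['t'],s['tool_pos'],s['orientation'],s['opening'],s['force'],s['q'])
i,d,W=cloud('wrist'); save('w1.png',i); np.savez('w1.npz',i=i,W=W)
p=camera_params('wrist');print(p);Rm=R.from_rotvec(np.ravel(p['rvec'])).as_matrix();c=-Rm.T@np.ravel(p['tvec']);T=R.from_rotvec(s['orientation']).as_matrix()
print('cam in tool',T.T@(c-s['tool_pos']),'axis',T.T@Rm[2], 'toolx',T[:,0])
```

```text
2.0 [0.5942 0.2028 0.3638] [ 3.1147 -0.4026 -0.0023] 0.055640714044851006 [-0.0895 -1.1376  0.0601] [ 0.2474  0.2267  1.4552 -0.0004  1.4615  2.0753]
{'fx': 277.10159786733396, 'fy': 277.10159786733396, 'cx': 321.9334134535432, 'cy': 198.91322023890504, 'k1': -0.0460868984240876, 'rvec': array([-1.7921,  2.3267,  0.3512]), 'tvec': array([0.3461, 0.4756, 0.5081])}
cam in tool [0.0819 0.0012 0.0196] axis [-0.2947 -0.0003  0.9556] toolx [ 0.9671 -0.2543 -0.0013]
```

View pics/w1.png

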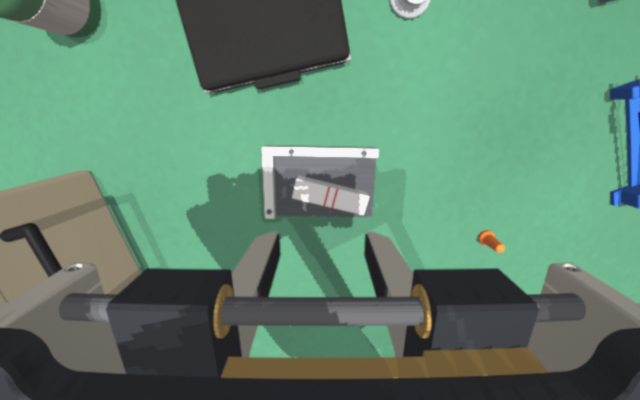

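The wrist view shows the far rail along v≈152, the left rail at u≈268, the inside corner near (273,157), and the bar between (293,180) and (368,212).

```bash
cat >> h.py <<'E'
def plane(name_or_p,uv,z):
    p=name_or_p if isinstance(name_or_p,dict) else camera_params(name_or_p)
    K=np.array([[p['fx'],0,p['cx']],[0,p['fy'],p['cy']],[0,0,1.]])
    n=cv2.undistortPoints(np.float64(uv).reshape(-1,1,2),K,np.array([p['k1'],0,0,0.]))[:,0]
    Rm=R.from_rotvec(np.ravel(p['rvec'])).as_matrix(); c=-Rm.T@np.ravel(p['tvec'])
    D=np.c_[n,np.ones(len(n))]@Rm
    return c+D*((z-c[2])/D[:,2])[:,None]
E
python3 - <<'E'
from h import *
np.set_printoptions(precision=4,suppress=True)
z=np.load('w1.npz');i=z['i'];W=z['W']
print('z floor',W[200,283],'rail',W[152,330],'bar',W[198,345],'counter',W[240,200])
g=cv2.cvtColor(i,cv2.COLOR_RGB2GRAY)
print(g[140:165,330]); print(g[200,255:285])
m=((g>150)*255).astype(np.uint8);m[:,:262]=0;m[:140]=0;m[222:]=0;m[:,382:]=0
n,l,s,c=cv2.connectedComponentsWithStats(m); print(s,c)
a=i[140:225,255:385];save('z1.png',cv2.resize(a,None,fx=6,fy=6,interpolation=cv2.INTER_CUBIC))
E
```

```text
z floor [0.5829 0.2563 0.006 ] rail [0.6284 0.1831 0.0174] bar [0.5717 0.1792 0.026 ] counter [0.5554 0.3851 0.0006]
[160 160 161 161 160 154 138 165 235 246 247 247 247 247 247 246 233 165
 137 137 136 136 136 134 133]
[107 107 107 107 104  97  90  90 106 142 169 175 175 174 173 174 173 167
 144 112  90  76  72  71  72  72  71  71  71  72]
[[     0      0    640    400 251986]
 [   262    140    120     72   2552]
 [   293    178     35     27    655]
 [   326    187     10     20    114]
 [   334    189     36     27    655]
 [   376    203      2      4      7]
 [   266    212      8      6     31]] [[319.5039 199.9635]
 [313.3922 155.2962]
 [309.4107 191.2626]
 [330.3947 196.3947]
 [351.716  201.371 ]
 [376.4286 204.7143]
 [269.9355 215.4194]]
```

View pics/z1.png

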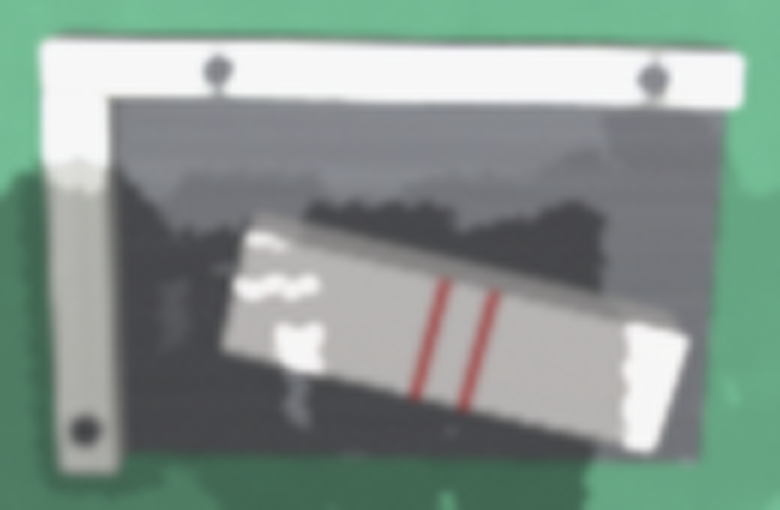

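Run:
```python
from h import *
np.set_printoptions(precision=4,suppress=True)
f=lambda L:np.array(L)/6.+[254.6,139.6]
A=plane('wrist',f([(110,97),(735,107),(122,470)]),.018)
B=plane('wrist',f([(247,230),(690,337),(655,453),(221,350)]),.026)
d=A[1]-A[0];yaw=np.arctan2(-d[0]*-1,-d[1]*1);yaw=np.arctan2(d[0],-d[1]);print('bed yaw',yaw,'len',np.linalg.norm(d))
d2=A[2]-A[0];print('left rail yaw',np.arctan2(-d2[1],-d2[0]),np.linalg.norm(d2))
c=B.mean(0);print('bar c',c,'sizes',[np.linalg.norm(B[k]-B[k-1])for k in range(4)])
e=B[1]-B[0];print('bar yaw',np.arctan2(e[0],-e[1]))
b=np.array([[np.cos(yaw),-np.sin(yaw)],[np.sin(yaw),np.cos(yaw)]])
corner=A[0,:2];print('corner',corner,'origin',corner-b@[.04,.0625],'home c',corner-b@[.0125,.045])
print('bar corners in bed',(B[:,:2]-corner)@b+[.04,.0625], 'c',(c[:2]-corner)@b+[.04,.0625])
s=read_state();T=R.from_rotvec(s['orientation']).as_matrix();print('tool xaxis yaw',np.arctan2(T[1,0],T[0,0]),'TCP in bed',(s['tool_pos'][:2]-corner)@b+[.04,.0625])
```

```text
bed yaw -0.2739860064492124 len 0.12290119993057896
left rail yaw -0.27741411276736083 0.07833452567959735
bar c [0.5775 0.195  0.026 ] sizes [np.float64(0.02527032724299638), np.float64(0.09061352228383333), np.float64(0.025417520083238686), np.float64(0.09063688391519194)]
bar yaw -0.5019163526204051
corner [0.6414 0.2484] origin [0.586  0.1991] home c [0.6172 0.2085]
bar corners in bed [[ 0.0155  0.0351]
 [-0.005  -0.0531]
 [-0.0298 -0.0476]
 [-0.0092  0.0406]] c [-0.0071 -0.0063]
tool xaxis yaw -0.25818787618036376 TCP in bed [0.0071 0.005 ]
```

Sizes agree (25.3 × 90.6 mm). I'll descend behind the bar with both fingers spread to push it squarely.

Call:
servo_tool --increments '[{"slide":[-55,11,0],"dr":[0,0,0.017],"jaw":0.5},{"slide":[-55,11,60],"dr":[0,0,0.017],"jaw":0.5},{"slide":[-55,11,110],"dr":[0,0,0.017],"jaw":0.5},{"slide":[-55,11,145],"dr":[0,0,0.017],"jaw":0.5},{"slide":[-55,11,160],"dr":[0,0,0.017],"jaw":0.5},{"slide":[-55,11,167],"dr":[0,0,0.017],"jaw":0.5},{"slide":[-55,11,167],"dr":[0,0,0.017],"jaw":0.5}]'

```text
t: 2.75
tool_pos: [0.5391, 0.2055, 0.1987]
orientation: [-3.111, 0.432, -0.001]
force: [0.8, 0.2, 0.3]
opening: 0.0465
gripper_force: 0.0
```

```bash
cat >> h.py <<'E'
O=np.array([.586,.1991]);BY=-.275;b=np.array([[np.cos(BY),-np.sin(BY)],[np.sin(BY),np.cos(BY)]])
def rep():
    s=read_state();T=R.from_rotvec(s['orientation']).as_matrix()
    print('t',round(s['t'],2),'yaw',round(np.arctan2(T[1,0],T[0,0]),4),'tcp bed mm',np.round((s['tool_pos'][:2]-O)@b*1000,1),'z',round(s['tool_pos'][2]*1000,1),'tilt',T[:2,2].round(4),'F bed',np.round(s['force'][:2]@b,2),round(s['force'][2],2),'op',round(s['opening']*1000,2),'gf',round(s['gripper_force'],2))
    return s,T
E
python3 -c "
from h import *
rep()"
```

```text
t 2.75 yaw -0.2761 tcp bed mm [-46.9  -6.6] z 198.7 tilt [0.0008 0.0002] F bed [0.71 0.42] 0.29 op 46.54 gf 0.0
```

Call:
servo_tool --increments '[{"slide":[6,0,0],"dr":[0,0,0],"jaw":0.5},{"slide":[12,0,0],"dr":[0,0,0],"jaw":0.5},{"slide":[18,0,0],"dr":[0,0,0],"jaw":0.5},{"slide":[24,0,0],"dr":[0,0,0],"jaw":0.5},{"slide":[30,0,0],"dr":[0,0,0],"jaw":0.5},{"slide":[36,0,0],"dr":[0,0,0],"jaw":0.5},{"slide":[42,0,0],"dr":[0,0,0],"jaw":0.5},{"slide":[46,0,0],"dr":[0,0,0],"jaw":0.5},{"slide":[49,0,0],"dr":[0,0,0],"jaw":0.5},{"slide":[51,0,0],"dr":[0,0,0],"jaw":0.5},{"slide":[52,0,0],"dr":[0,0,0],"jaw":0.5},{"slide":[52,0,0],"dr":[0,0,0],"jaw":0.5}]'

```text
t: 3.95
tool_pos: [0.5886, 0.1919, 0.1977]
orientation: [3.112, -0.431, 0.0]
force: [0.0, 0.2, -0.3]
opening: 0.0464
gripper_force: 0.0
```

```bash
python3 -c "
from h import *
rep()
i,d,W=cloud('top');save('t2.png',cv2.resize(i[185:245,255:330],None,fx=6,fy=6,interpolation=cv2.INTER_CUBIC))
i,d,W=cloud('wrist');save('w2.png',i[140:330,200:440])"
```

```text
t 3.95 yaw -0.2752 tcp bed mm [ 4.5 -6.3] z 197.7 tilt [ 0.0001 -0.0001] F bed [-0.03  0.19] -0.33 op 46.38 gf 0.0
```

View pics/w2.png

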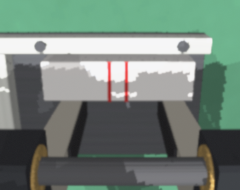

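The bar is parallel and about 3 mm short of the far rail. I'll ease in.

Call:
servo_tool --increments '[{"slide":[1.5,0,0],"dr":[0,0,0],"jaw":0.5},{"slide":[2.5,0,0],"dr":[0,0,0],"jaw":0.5},{"slide":[3.5,0,0],"dr":[0,0,0],"jaw":0.5},{"slide":[4.0,0,0],"dr":[0,0,0],"jaw":0.5},{"slide":[4.0,0,0],"dr":[0,0,0],"jaw":0.5}]'

```text
t: 4.55
tool_pos: [0.5915, 0.1912, 0.1977]
orientation: [3.112, -0.431, -0.005]
force: [-8.6, 1.8, 7.1]
opening: 0.0464
gripper_force: 4.4
```

```bash
python3 -c "
from h import *
rep()"
```

```text
t 4.55 yaw -0.275 tcp bed mm [ 7.4 -6.1] z 197.7 tilt [-0.0031  0.0003] F bed [-8.77 -0.61] 7.08 op 46.44 gf 4.4
```

Contact is at tcp x = 7.4 mm, against 7.5 predicted for home. Next I'll go to the bar's -y end with the jaw closed.

Call:
servo_tool --increments '[{"slide":[-12,0,0],"dr":[0,0,0],"jaw":0.5},{"slide":[-15,0,-40],"dr":[0,0,0],"jaw":1},{"slide":[-15,40,-45],"dr":[0,0,0],"jaw":1},{"slide":[0,79,-45],"dr":[0,0,0],"jaw":1},{"slide":[19,79,-45],"dr":[0,0,0],"jaw":1},{"slide":[19,79,-30],"dr":[0,0,0],"jaw":1},{"slide":[19,79,-10],"dr":[0,0,0],"jaw":1},{"slide":[19,79,0],"dr":[0,0,0],"jaw":1},{"slide":[19,79,0],"dr":[0,0,0],"jaw":1},{"slide":[19,72,0],"dr":[0,0,0],"jaw":1},{"slide":[19,66,0],"dr":[0,0,0],"jaw":1},{"slide":[19,60,0],"dr":[0,0,0],"jaw":1},{"slide":[19,54,0],"dr":[0,0,0],"jaw":1},{"slide":[19,49,0],"dr":[0,0,0],"jaw":1},{"slide":[19,45,0],"dr":[0,0,0],"jaw":1},{"slide":[19,43,0],"dr":[0,0,0],"jaw":1},{"slide":[19,42,0],"dr":[0,0,0],"jaw":1}]'

```text
t: 6.25
tool_pos: [0.5993, 0.1454, 0.1978]
orientation: [3.112, -0.431, 0.0]
force: [0.2, -2.0, 1.6]
opening: -0.0001
gripper_force: 0.8
```

```bash
python3 -c "
from h import *
rep()
i,d,W=cloud('wrist');save('w3.png',i[120:330,160:480])"
```

```text
t 6.25 yaw -0.2751 tcp bed mm [ 27.4 -48.1] z 197.8 tilt [ 0.     -0.0001] F bed [ 0.68 -1.84] 1.62 op -0.06 gf 0.79
```

View pics/w3.png

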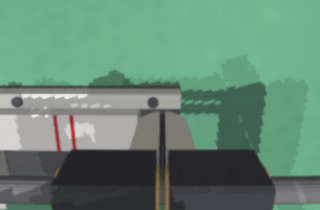

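The bar is sliding along the rail. The expected stop is at tcp y of about -45, so I'll push the last 3–5 mm.

Call:
servo_tool --increments '[{"slide":[0,-1,0],"dr":[0,0,0],"jaw":1},{"slide":[0,-2,0],"dr":[0,0,0],"jaw":1},{"slide":[0,-3,0],"dr":[0,0,0],"jaw":1},{"slide":[0,-3.5,0],"dr":[0,0,0],"jaw":1},{"slide":[0,-3.5,0],"dr":[0,0,0],"jaw":1}]'

```text
t: 6.8
tool_pos: [0.6002, 0.1487, 0.1977]
orientation: [-3.112, 0.431, 0.0]
force: [-0.1, -0.5, 0.3]
opening: 0.0006
gripper_force: 0.3
```

```bash
python3 -c "
from h import *
rep()"
```

```text
t 6.8 yaw -0.2752 tcp bed mm [ 27.3 -44.7] z 197.7 tilt [-0.0001  0.0001] F bed [ 0.03 -0.53] 0.33 op 0.63 gf 0.33
```

Call:
servo_tool --increments '[{"slide":[0,-1,0],"dr":[0,0,0],"jaw":1},{"slide":[0,-1.5,0],"dr":[0,0,0],"jaw":1},{"slide":[0,-2,0],"dr":[0,0,0],"jaw":1},{"slide":[0,-2,0],"dr":[0,0,0],"jaw":1}]'

```text
t: 7.2
tool_pos: [0.6007, 0.1506, 0.1977]
orientation: [-3.112, 0.431, 0.0]
force: [0.3, -0.7, 0.8]
opening: 0.0006
gripper_force: 0.2
```

```bash
python3 -c "
from h import *
rep()"
```

```text
t 7.2 yaw -0.2751 tcp bed mm [ 27.3 -42.7] z 197.7 tilt [-0.0001  0.0001] F bed [ 0.49 -0.58] 0.84 op 0.58 gf 0.23
```

Call:
servo_tool --increments '[{"slide":[0,-1,0],"dr":[0,0,0],"jaw":1},{"slide":[0,-2,0],"dr":[0,0,0],"jaw":1},{"slide":[0,-2.5,0],"dr":[0,0,0],"jaw":1},{"slide":[0,-3,0],"dr":[0,0,0],"jaw":1},{"slide":[0,-3,0],"dr":[0,0,0],"jaw":1}]'

```text
t: 7.7
tool_pos: [0.6016, 0.1534, 0.1977]
orientation: [3.112, -0.431, -0.0]
force: [-1.4, -1.0, -0.9]
opening: 0.0007
gripper_force: 0.4
```

```bash
python3 -c "
from h import *
rep()
i,d,W=cloud('wrist');save('w4.png',cv2.resize(i[130:270,80:340],None,fx=3,fy=3))"
```

```text
t 7.7 yaw -0.2752 tcp bed mm [ 27.4 -39.7] z 197.7 tilt [-0.0001 -0.    ] F bed [-1.08 -1.3 ] -0.91 op 0.71 gf 0.45
```

View pics/w4.png

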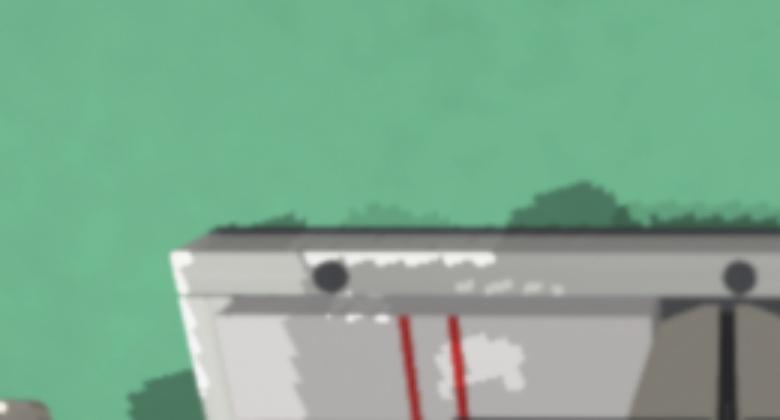

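The bar's left end (px 218) is still about 2–3 mm from the left rail's face (px ~203). I'll continue.

Call:
servo_tool --increments '[{"slide":[0,-1,0],"dr":[0,0,0],"jaw":1},{"slide":[0,-1.5,0],"dr":[0,0,0],"jaw":1},{"slide":[0,-2,0],"dr":[0,0,0],"jaw":1},{"slide":[0,-2.5,0],"dr":[0,0,0],"jaw":1},{"slide":[0,-2.5,0],"dr":[0,0,0],"jaw":1}]'

```text
t: 8.25
tool_pos: [0.6019, 0.1542, 0.1977]
orientation: [3.108, -0.431, -0.002]
force: [-4.1, -10.7, 5.7]
opening: 0.0004
gripper_force: 6.0
```

```bash
python3 -c "
from h import *
rep()"
```

```text
t 8.25 yaw -0.2756 tcp bed mm [ 27.5 -38.9] z 197.7 tilt [-0.0019 -0.0032] F bed [ -1.08 -11.43] 5.73 op 0.41 gf 5.95
```

Both stops felt. I'll re-seat against the far rail with both fingers to confirm it's flush there.

Call:
servo_tool --increments '[{"slide":[0,10,0],"dr":[0,0,0],"jaw":1},{"slide":[0,12,-40],"dr":[0,0,0],"jaw":1},{"slide":[-15,-10,-45],"dr":[0,0,0],"jaw":0.55},{"slide":[-34,-52,-45],"dr":[0,0,0],"jaw":0.55},{"slide":[-34,-52,-45],"dr":[0,0,0],"jaw":0.55},{"slide":[-34,-52,-25],"dr":[0,0,0],"jaw":0.55},{"slide":[-34,-52,-5],"dr":[0,0,0],"jaw":0.55},{"slide":[-34,-52,0],"dr":[0,0,0],"jaw":0.55},{"slide":[-34,-52,0],"dr":[0,0,0],"jaw":0.55},{"slide":[-28,-52,0],"dr":[0,0,0],"jaw":0.55},{"slide":[-24,-52,0],"dr":[0,0,0],"jaw":0.55},{"slide":[-22,-52,0],"dr":[0,0,0],"jaw":0.55},{"slide":[-20.5,-52,0],"dr":[0,0,0],"jaw":0.55},{"slide":[-19.5,-52,0],"dr":[0,0,0],"jaw":0.55},{"slide":[-18.5,-52,0],"dr":[0,0,0],"jaw":0.55},{"slide":[-18.5,-52,0],"dr":[0,0,0],"jaw":0.55}]'

```text
t: 9.85
tool_pos: [0.5974, 0.2116, 0.1979]
orientation: [-3.112, 0.43, 0.006]
force: [-10.4, 1.9, 8.7]
opening: 0.0425
gripper_force: 5.7
```

```bash
python3 -c "
from h import *
rep()"
```

```text
t 9.85 yaw -0.2749 tcp bed mm [ 7.6 15.1] z 197.9 tilt [-0.004   0.0007] F bed [-10.51  -0.97] 8.69 op 42.54 gf 5.66
```

Flush contact at 7.6 mm. I'll retreat up and check the bar from above.

Call:
servo_tool --increments '[{"slide":[-6,0,0],"dr":[0,0,0],"jaw":0.55},{"slide":[-16,0,0],"dr":[0,0,0],"jaw":0.55},{"slide":[-16,0,-45],"dr":[0,0,0],"jaw":0.3},{"slide":[-16,0,-90],"dr":[0,0,0],"jaw":0.3},{"slide":[-16,0,-130],"dr":[0,0,0],"jaw":0.3},{"slide":[-16,0,-130],"dr":[0,0,0],"jaw":0.3}]'

```text
t: 10.45
tool_pos: [0.5849, 0.216, 0.336]
orientation: [-3.107, 0.43, -0.018]
force: [1.2, 0.9, 0.7]
opening: 0.0644
gripper_force: 0.0
```

Run:
```python
from h import *
rep()
import pickle
p=camera_params('wrist');i,d,W=cloud('wrist')
pickle.dump((p,i,W),open('w5.pkl','wb'))
# rough window around home bar
P=W[~np.isnan(W[...,0])]
X=(W[...,:2]-O)@b; m=(abs(X[...,0])<.07)&(abs(X[...,1])<.09)
v,u=np.where(m);print(u.min(),u.max(),v.min(),v.max())
u0,u1,v0,v1=u.min(),u.max(),v.min(),v.max()
f=min(800/(u1-u0),600/(v1-v0));f=int(f);print('f',f)
save('w5.png',cv2.resize(i[v0:v1,u0:u1],None,fx=f,fy=f,interpolation=cv2.INTER_CUBIC))
```

```text
t 10.45 yaw -0.2751 tcp bed mm [-5.6 15.9] z 336.0 tilt [0.0123 0.0032] F bed [0.95 1.15] 0.68 op 64.39 gf 0.0
0 639 123 399
f 1
```

View pics/w5.png

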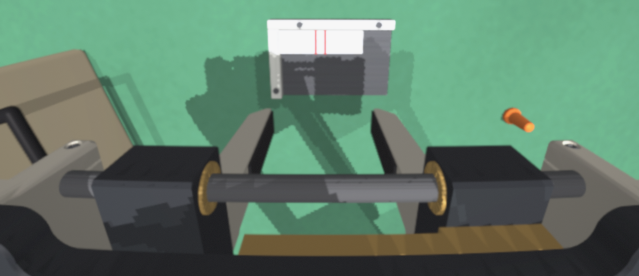

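The bar sits in the corner against both rails. Next: the mark position from the red pixels, plus a rough forceps pose from the top image.

Run:
```python
from h import *
import pickle
np.set_printoptions(precision=4,suppress=True)
p,i,W=pickle.load(open('w5.pkl','rb'))
h=cv2.cvtColor(i,cv2.COLOR_RGB2HSV)
m=((h[...,0]<8)|(h[...,0]>172))&(h[...,1]>80);m[:,:300]=0;m[:,345:]=0;m[:145]=0;m[182:]=0
v,u=np.where(m);P=plane(p,np.c_[u,v],.026);B=(P[:,:2]-O)@b*1000
print(len(u)); 
for s in (B[:,1]>B[:,1].mean(),B[:,1]<=B[:,1].mean()):
    q=B[s];print(q.mean(0),np.polyfit(q[:,0],q[:,1],1),q[:,0].min(),q[:,0].max())
# rail stop edge, same picture
print('corner px->bed', ((plane(p,[(281,153)],.018)[:,:2]-O)@b*1000))
f=lambda L:(np.array(L)-[380,0])/5.+[404.6,194.6]
A=plane('top',f([(470,47),(529,42),(475,128),(538,125),(528,314)]),.04);print(A)
t=A[:2].mean(0);g=A[2:4].mean(0);hh=A[4]
print('tips',t,'grip',g,'yaw tip-heel',np.arctan2(*(t-hh)[[1,0]]),'len',np.linalg.norm(t-hh))
s=read_state();T=R.from_rotvec(s['orientation']).as_matrix()
tgt=np.array([g[0],g[1],.336]);print('slide mm',T.T@(tgt-s['tool_pos'])*1000)
```

```text
14
[30.5127 24.7998] [-0.0066 25.0026] 15.511960269017754 37.9324075111973
[15.5271 14.2022] [ 0.0033 14.1514] 14.43716263539951 16.616357925116574
corner px->bed [[39.0343 61.5924]]
[[ 0.6241 -0.1789  0.04  ]
 [ 0.6272 -0.2137  0.04  ]
 [ 0.5765 -0.1805  0.04  ]
 [ 0.5783 -0.2175  0.04  ]
 [ 0.4686 -0.2083  0.04  ]]
tips [ 0.6257 -0.1963  0.04  ] grip [ 0.5774 -0.199   0.04  ] yaw tip-heel 0.07661341894251303 len 0.1574970782331178
slide mm [106.1676 400.9125  -4.5124]
```

Call:
servo_tool --increments '[{"slide":[106,401,-4],"dr":[0,0,-0.352],"jaw":0.2},{"slide":[106,401,-4],"dr":[0,0,-0.352],"jaw":0.2},{"slide":[106,401,-4],"dr":[0,0,-0.352],"jaw":0.2},{"slide":[106,401,-4],"dr":[0,0,-0.352],"jaw":0.2},{"slide":[106,401,-4],"dr":[0,0,-0.352],"jaw":0.2},{"slide":[106,401,-4],"dr":[0,0,-0.352],"jaw":0.2},{"slide":[106,401,-4],"dr":[0,0,-0.352],"jaw":0.2},{"slide":[106,401,-4],"dr":[0,0,-0.352],"jaw":0.2},{"slide":[106,401,-4],"dr":[0,0,-0.352],"jaw":0.2},{"slide":[106,401,-4],"dr":[0,0,-0.352],"jaw":0.2},{"slide":[106,401,-4],"dr":[0,0,-0.352],"jaw":0.2},{"slide":[106,401,-4],"dr":[0,0,-0.352],"jaw":0.2},{"slide":[106,401,-4],"dr":[0,0,-0.352],"jaw":0.2}]'

```text
t: 11.8
tool_pos: [0.5764, -0.1978, 0.3314]
orientation: [-3.139, -0.124, 0.001]
force: [0.9, 0.6, 0.7]
opening: 0.0745
gripper_force: 0.0
```

Run:
```python
from h import *
import pickle
rep();print(read_state()['tool_pos'],read_state()['q'])
p=camera_params('wrist');i,d,W=cloud('wrist')
pickle.dump((p,i,W),open('w6.pkl','wb'))
save('w6.png',cv2.resize(i[120:300,220:420],None,fx=3.3,fy=3.3,interpolation=cv2.INTER_CUBIC))
```

```text
t 11.8 yaw 0.0788 tcp bed mm [  98.5 -384.6] z 331.4 tilt [-0.0004  0.0005] F bed [0.67 0.77] 0.65 op 74.48 gf 0.0
[ 0.57639773 -0.19779637  0.33141331] [-4.14765692e-01  1.99502081e-01  1.54647802e+00  2.58912356e-04
  1.39618722e+00  1.07713587e+00]
```

View pics/w6.png

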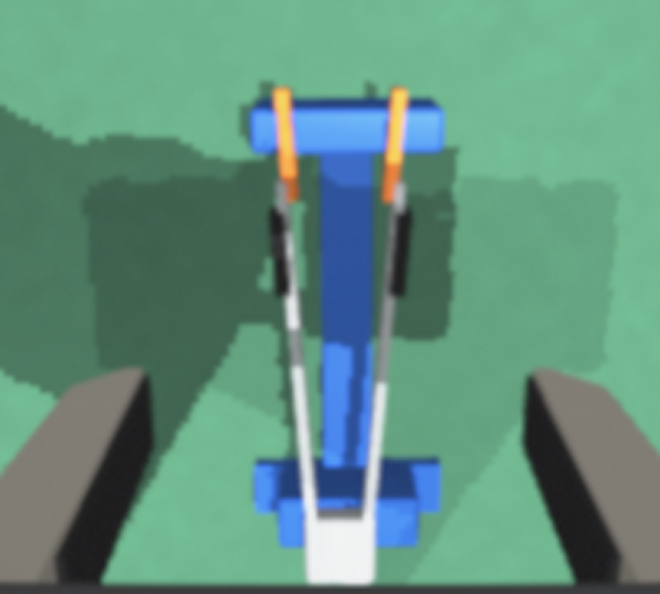

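The forceps are centred at u≈341 in the crop: tip ends (283,88) and (400,88), patches v 210–295, heel u 307–376.

Run:
```python
from h import *
import pickle
np.set_printoptions(precision=4,suppress=True)
p,i,W=pickle.load(open('w6.pkl','rb'))
f=lambda L:np.array(L)/3.3+[219.65,119.65]
def z(pt): 
    u,v=f([pt])[0].round().astype(int);return W[v,u,2]
print('z heel',z((340,550)),'saddle',z((340,130)),'patch',z((399,250)),'spine',z((340,260)))
t=plane(p,f([(283,88),(400,88)]),.039)
g=plane(p,f([(272,210),(408,210),(280,295),(399,295)]),.044)
h=plane(p,f([(307,580),(376,580),(318,515),(366,515)]),.042)
print('tips',t,np.linalg.norm(t[0]-t[1]));print('patch',g);print('heel',h)
c=g.mean(0);tm=t.mean(0);hm=h.mean(0)
yaw=np.arctan2(*(tm-hm)[[1,0]]);print('yaw',yaw, 'len tip-heelend',np.linalg.norm(tm-h[:2].mean(0)),'tip-patch c',np.linalg.norm((tm-c)[:2]),'grip',c,'from tips',tm[:2]-.05*np.array([np.cos(yaw),np.sin(yaw)]))
```

```text
z heel 0.040989388874107004 saddle 0.029409278058829664 patch 0.0433922113470227 spine 0.00624590415165951
tips [[ 0.6259 -0.1778  0.039 ]
 [ 0.6287 -0.2122  0.039 ]] 0.034526198202898865
patch [[ 0.5899 -0.177   0.044 ]
 [ 0.5932 -0.2178  0.044 ]
 [ 0.5631 -0.181   0.044 ]
 [ 0.566  -0.2177  0.044 ]]
heel [[ 0.4582 -0.1965  0.042 ]
 [ 0.4601 -0.2205  0.042 ]
 [ 0.4846 -0.1985  0.042 ]
 [ 0.4859 -0.2147  0.042 ]]
yaw 0.080855413077932 len tip-heelend 0.16867222379514601 tip-patch c 0.04936432985054412 grip [ 0.578  -0.1984  0.044 ] from tips [ 0.5775 -0.199 ]
```

Call:
servo_tool --increments '[{"slide":[1,1,45],"dr":[0,0,0],"jaw":0.25},{"slide":[1,1,85],"dr":[0,0,0],"jaw":0.3},{"slide":[1,1,112],"dr":[0,0,0],"jaw":0.3},{"slide":[1,1,124],"dr":[0,0,0],"jaw":0.35},{"slide":[1,1,127],"dr":[0,0,0],"jaw":0.4},{"slide":[1,1,127],"dr":[0,0,0],"jaw":0.45},{"slide":[1,1,127],"dr":[0,0,0],"jaw":0.5},{"slide":[1,1,127],"dr":[0,0,0],"jaw":0.53},{"slide":[1,1,127],"dr":[0,0,0],"jaw":0.56},{"slide":[1,1,127],"dr":[0,0,0],"jaw":0.59},{"slide":[1,1,127],"dr":[0,0,0],"jaw":0.62},{"slide":[1,1,127],"dr":[0,0,0],"jaw":0.62},{"slide":[1,1,127],"dr":[0,0,0],"jaw":0.62}]' --force 15

```text
t: 13.15
tool_pos: [0.5781, -0.2008, 0.2064]
orientation: [3.138, 0.12, 0.005]
force: [1.4, -0.4, 5.7]
opening: 0.0356
gripper_force: 5.0
```

```bash
python3 -c "
from h import *
rep();print(read_state()['tool_pos'])"
```

```text
t 13.15 yaw 0.0767 tcp bed mm [ 101. -387.] z 206.4 tilt [ 0.003  -0.0013] F bed [ 1.48 -0.01] 5.74 op 35.6 gf 4.98
[ 0.57813439 -0.20083843  0.20640682]
```

Call:
servo_tool --increments '[{"slide":[0,0,-2],"dr":[0,0,0],"jaw":0.64},{"slide":[0,0,-2],"dr":[0,0,0],"jaw":0.66},{"slide":[0,0,-2],"dr":[0,0,0],"jaw":0.68},{"slide":[0,0,-2],"dr":[0,0,0],"jaw":0.69},{"slide":[0,0,-2],"dr":[0,0,0],"jaw":0.69},{"slide":[0,0,-2],"dr":[0,0,0],"jaw":0.69}]'

```text
t: 13.75
tool_pos: [0.5772, -0.2004, 0.2065]
orientation: [-3.139, -0.121, 0.001]
force: [-0.5, 0.2, 1.4]
opening: 0.0292
gripper_force: 5.8
```

```bash
python3 -c "
from h import *
s,T=rep();print(s['tool_pos'],s['wrist_torque'])"
```

```text
t 13.75 yaw 0.0768 tcp bed mm [ 100.  -386.9] z 206.5 tilt [-0.0004  0.0001] F bed [-0.52  0.05] 1.4 op 29.16 gf 5.83
[ 0.57715582 -0.20037493  0.20654888] [0.00860914 0.08029931 0.01954328]
```

Grip force is 5.8 N at 29.2 mm, which fits the spring data. I'll fine-close, lift and check.

Call:
servo_tool --increments '[{"slide":[0,0,-1],"dr":[0,0,0],"jaw":0.697},{"slide":[0,0,-3],"dr":[0,0,0],"jaw":0.702},{"slide":[0,0,-7],"dr":[0,0,0],"jaw":0.702},{"slide":[0,0,-13],"dr":[0,0,0],"jaw":0.702},{"slide":[0,0,-21],"dr":[0,0,0],"jaw":0.702},{"slide":[0,0,-31],"dr":[0,0,0],"jaw":0.702},{"slide":[0,0,-42],"dr":[0,0,0],"jaw":0.702},{"slide":[0,0,-53],"dr":[0,0,0],"jaw":0.702},{"slide":[0,0,-60],"dr":[0,0,0],"jaw":0.702},{"slide":[0,0,-62],"dr":[0,0,0],"jaw":0.702},{"slide":[0,0,-62],"dr":[0,0,0],"jaw":0.702},{"slide":[0,0,-62],"dr":[0,0,0],"jaw":0.702}]'

```text
t: 14.95
tool_pos: [0.5771, -0.2003, 0.2682]
orientation: [-3.139, -0.121, 0.001]
force: [0.1, 0.7, -0.6]
opening: 0.0277
gripper_force: 6.0
```

Run:
```python
from h import *
import pickle
np.set_printoptions(precision=4,suppress=True)
s,T=rep();print(s['tool_pos'],s['wrist_torque'])
p=camera_params('wrist');i,d,W=cloud('wrist');pickle.dump((p,i,W,s),open('w7.pkl','wb'))
save('w7.png',cv2.resize(i[130:330,220:420],None,fx=3,fy=3,interpolation=cv2.INTER_CUBIC))
h=cv2.cvtColor(i,cv2.COLOR_RGB2HSV)
m=(h[...,0]>5)&(h[...,0]<25)&(h[...,1]>120)&(h[...,2]>120);m[:,:280]=0;m[:,360:]=0
n,l,st,c=cv2.connectedComponentsWithStats(m.astype(np.uint8));
for k in range(1,n):
    if st[k,4]>15:
        q=W[l==k];q=q[~np.isnan(q[:,0])];L=(q-s['tool_pos'])@T*1000
        print(st[k],c[k],'tool-frame med',np.median(L,0),'x range',np.percentile(L[:,0],[3,97]),'z slope',np.polyfit(L[:,0],L[:,2],1),'y',np.polyfit(L[:,0],L[:,1],1))
```

```text
t 14.95 yaw 0.0768 tcp bed mm [  99.9 -386.8] z 268.2 tilt [-0.0008  0.0003] F bed [-0.09  0.67] -0.62 op 27.69 gf 5.97
[ 0.5771 -0.2003  0.2682] [0.0599 0.0381 0.0029]
[307 176   9  59 405] [311.0321 202.3877] tool-frame med [ 32.1017  -6.1056 168.2418] x range [ 3.7262 47.8699] z slope [ -1.3707 219.1939] y [ 0.0874 -9.0993]
[332 177   9  59 403] [335.6055 204.0571] tool-frame med [ 31.8004   7.7848 168.2001] x range [10.8074 47.2463] z slope [ -1.1017 208.0633] y [-0.0708 10.369 ]
```

View pics/w7.png

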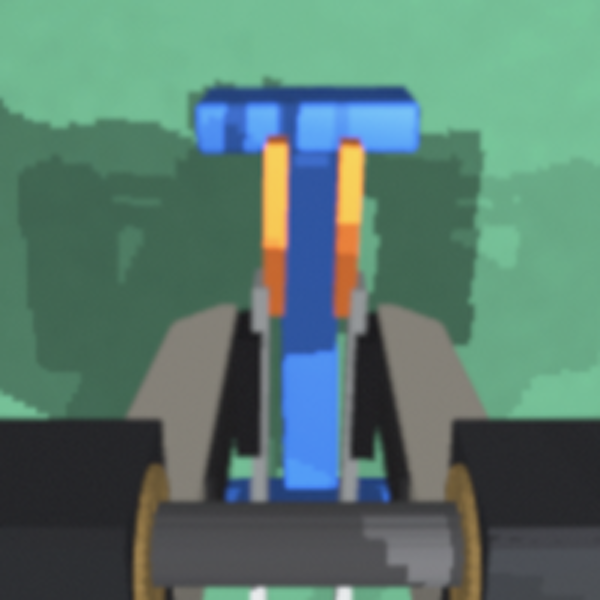

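The forceps are lifted, with the arms parallel and the tip ends at crop (276,143) and (352,143). I'll check level and gap numerically.

```bash
cat >> h.py <<'E'
def tips(tag):
    np.set_printoptions(precision=3,suppress=True)
    s,T=rep();p=camera_params('wrist');i,d,W=cloud('wrist')
    h=cv2.cvtColor(i,cv2.COLOR_RGB2HSV)
    m=(h[...,0]>5)&(h[...,0]<25)&(h[...,1]>120)&(h[...,2]>120);m[:,:280]=0;m[:,360:]=0
    n,l,st,c=cv2.connectedComponentsWithStats(m.astype(np.uint8))
    for k in range(1,n):
        if st[k,4]<100: continue
        q=W[l==k];L=(q-s['tool_pos'])@T*1000;L=L[(abs(L[:,2]-168)<7)]
        v,u=np.where(l==k);C=[]
        for r in range(v.min()+2,v.max()-15,3): C+=[(u[v==r].min()-.5,r),(u[v==r].max()+.5,r)]
        zt=s['tool_pos'][2]-.168
        E=(plane(p,C,zt)-s['tool_pos'])@T*1000
        e=(plane(p,[(u[v==v.min()].mean(),v.min()-.5)],zt)-s['tool_pos'])@T*1000
        pf=np.polyfit(L[:,0],L[:,2],1);rr=L[:,2]-np.polyval(pf,L[:,0]);L=L[abs(rr)<1.5]
        print('tip',k,'end',e[0],'left edge y',E[::2,1],'right edge y',E[1::2,1],'n',len(L),'zfit',np.polyfit(L[:,0],L[:,2],1),'zmed',np.median(L[:,2]))
    return s,T,p,i,W
E
python3 -c "
from h import *
tips('')"
```

```text
t 15.0 yaw 0.0768 tcp bed mm [  99.8 -386.8] z 268.0 tilt [-0.001  0.   ] F bed [ 0.23 -0.44] -0.45 op 27.95 gf 5.97
tip 1 end [ 49.261  -5.063 167.951] left edge y [-7.262 -7.834 -7.859 -7.884 -7.91  -7.936 -7.963 -7.989 -8.577 -8.606
 -8.636 -8.665 -8.126 -8.154] right edge y [-3.437 -3.448 -3.459 -3.47  -3.481 -3.493 -3.504 -4.075 -4.089 -4.102
 -4.116 -4.13  -4.145 -4.73 ] n 359 zfit [ -0.006 168.325] zmed 168.1402366126106
tip 2 end [ 48.708   8.025 167.945] left edge y [6.405 5.877 5.896 5.916 5.935 5.955 5.975 5.995 5.454 6.036 6.057 5.51
 5.53  5.549] right edge y [ 9.688 10.268 10.302 10.336 10.37  10.404  9.881  9.914  9.948  9.982
 10.016  9.483  9.516  9.549] n 365 zfit [ -0.003 168.339] zmed 168.22256843158988
```

Level, gap about 9.5–10 mm. I'll carry them to above the bar.

Call:
servo_tool --increments '[{"slide":[0.5,-6,-10],"dr":[0,0,0.005],"jaw":0.701},{"slide":[1.5,-20,-20],"dr":[0,0,0.017],"jaw":0.701},{"slide":[3,-45,-20],"dr":[0,0,0.037],"jaw":0.701},{"slide":[5,-78,-20],"dr":[0,0,0.065],"jaw":0.701},{"slide":[7,-115,-20],"dr":[0,0,0.095],"jaw":0.701},{"slide":[9,-152,-20],"dr":[0,0,0.126],"jaw":0.701},{"slide":[11,-189,-20],"dr":[0,0,0.157],"jaw":0.701},{"slide":[13,-226,-20],"dr":[0,0,0.188],"jaw":0.701},{"slide":[15.5,-263,-20],"dr":[0,0,0.219],"jaw":0.701},{"slide":[18,-300,-20],"dr":[0,0,0.25],"jaw":0.701},{"slide":[20,-337,-20],"dr":[0,0,0.281],"jaw":0.701},{"slide":[22,-370,-20],"dr":[0,0,0.308],"jaw":0.701},{"slide":[23.5,-396,-20],"dr":[0,0,0.33],"jaw":0.701},{"slide":[25,-412,-20],"dr":[0,0,0.344],"jaw":0.701},{"slide":[25.4,-420,-10],"dr":[0,0,0.35],"jaw":0.701},{"slide":[25.4,-422,0],"dr":[0,0,0.352],"jaw":0.701},{"slide":[25.4,-422,6],"dr":[0,0,0.352],"jaw":0.701},{"slide":[25.4,-422,10],"dr":[0,0,0.352],"jaw":0.701},{"slide":[25.4,-422,10],"dr":[0,0,0.352],"jaw":0.701},{"slide":[25.4,-422,10],"dr":[0,0,0.352],"jaw":0.701}]'

```text
t: 17.05
tool_pos: [0.5704, 0.2216, 0.2587]
orientation: [3.112, -0.432, -0.0]
force: [0.8, -0.6, -0.3]
opening: 0.028
gripper_force: 5.9
```

```bash
cat > m.py <<'E'
from h import *
import pickle
s,T,p,i,W=tips('')
pickle.dump((p,i,W,s),open('w8.pkl','wb'))
h=cv2.cvtColor(i,cv2.COLOR_RGB2HSV)
m=((h[...,0]<5)|(h[...,0]>172))&(h[...,1]>90);m[:,:280]=0;m[:,365:]=0;m[:100]=0;m[300:]=0
v,u=np.where(m);P=(plane(p,np.c_[u,v],.026)-s['tool_pos'])@T*1000
k=(P[:,0]>30)&(P[:,0]<75)&(abs(P[:,1])<14)
P=P[k];print('red n',len(P))
for q in (P[P[:,1]<P[:,1].mean()],P[P[:,1]>P[:,1].mean()]): print('line tool y,x',q[:,1].mean(),'fit',np.polyfit(q[:,0],q[:,1],1),'x rng',q[:,0].min(),q[:,0].max())
B=W[(abs(W[...,2]-.026)<.002)];B=(B-s['tool_pos'])@T*1000
B=B[(B[:,0]>10)&(B[:,0]<90)&(abs(B[:,1])<70)];print('bar top tool rng',np.percentile(B,[1,99],axis=0)[:,:2],len(B))
E
python3 m.py
```

```text
t 17.05 yaw -0.2761 tcp bed mm [-21.1  17.4] z 258.7 tilt [-0. -0.] F bed [ 0.93 -0.33] -0.25 op 28.0 gf 5.89
tip 1 end [ 49.338  -5.792 167.996] left edge y [-7.995 -8.022 -8.049 -8.076 -8.103 -8.687 -8.717 -8.747 -8.777 -8.808
 -8.839 -8.87  -8.902 -8.934] right edge y [-3.622 -3.634 -3.647 -3.66  -3.673 -3.686 -3.699 -3.713 -3.726 -3.74
 -3.753 -3.767 -3.781 -3.796] n 385 zfit [ -0.013 168.306] zmed 167.88136312270987
tip 2 end [ 49.342   7.837 167.998] left edge y [6.217 5.688 5.705 5.723 5.187 5.203 5.219 5.235 5.252 5.269 5.286 5.303
 5.32  5.337] right edge y [10.045 10.076 10.107 10.139 10.172 10.204 10.795 10.27  10.304 10.337
 10.372 10.406  9.872  9.905] n 384 zfit [ -0.013 168.315] zmed 167.9067688439198
red n 92
line tool y,x -7.388493079645101 fit [-0.014 -6.691] x rng 35.58287799696618 61.08649588101636
line tool y,x 2.693054043427326 fit [0.008 2.321] x rng 36.38189216456056 61.08618763885778
bar top tool rng [[ 37.101 -45.833]
 [ 60.474  41.219]] 3597
```

Call:
servo_tool --increments '[{"slide":[-0.3,-1,5],"dr":[0,0,0],"jaw":0.701},{"slide":[-0.6,-2,14],"dr":[0,0,0],"jaw":0.701},{"slide":[-1,-3.3,24],"dr":[0,0,0],"jaw":0.701},{"slide":[-1,-3.3,33],"dr":[0,0,0],"jaw":0.701},{"slide":[-1,-3.3,39],"dr":[0,0,0],"jaw":0.701},{"slide":[-1,-3.3,43],"dr":[0,0,0],"jaw":0.701},{"slide":[-1,-3.3,45],"dr":[0,0,0],"jaw":0.701},{"slide":[-1,-3.3,45],"dr":[0,0,0],"jaw":0.701},{"slide":[-1,-3.3,45],"dr":[0,0,0],"jaw":0.701}]'

```text
t: 18.0
tool_pos: [0.5704, 0.2258, 0.2141]
orientation: [-3.112, 0.431, -0.001]
force: [-0.7, -0.2, -0.7]
opening: 0.0281
gripper_force: 5.9
```

```bash
python3 m.py; python3 -c "
from h import *
o=[]
for _ in range(8): read_camera('top');s=read_state();o.append((s['opening']*1000,s['gripper_force']))
print(np.round(o,2).T, np.mean(o,0))
i,d,W=cloud('top');a=np.load('top0.npz')
D=np.abs(W[...,2]-a['W'][...,2]);
for n,(u,v) in dict(case=(289,153),cap0=(380,158),cap1=(361,261),chest=(342,158),bat=(431,159)).items(): print(n,np.round(W[v,u],4), np.nanmax(D[v-4:v+5,u-4:u+5]).round(4))
"
```

```text
t 18.0 yaw -0.2752 tcp bed mm [-22.3  21.4] z 214.1 tilt [0.001 0.   ] F bed [-0.67 -0.36] -0.75 op 28.12 gf 5.89
tip 1 end [ 49.346  -6.056 168.026] left edge y [-7.44  -8.014 -8.041 -8.068 -8.65  -8.679 -8.709 -8.739 -8.769 -8.8
 -8.831 -8.862 -8.894 -8.926] right edge y [-3.613 -3.625 -3.638 -3.651 -3.664 -3.677 -3.69  -3.703 -3.717 -3.731
 -3.744 -3.758 -3.772 -3.787] n 379 zfit [ -0.014 168.278] zmed 167.83093261853068
tip 2 end [ 49.35    6.486 168.022] left edge y [5.682 5.699 5.716 5.182 5.751 5.769 5.787 5.806 5.263 5.279 5.296 5.313
 5.33  5.348] right edge y [ 9.51   9.539  9.569  9.599 10.183 10.216 10.249 10.282 10.315 10.349
 10.383 10.417 10.452  9.916] n 384 zfit [ -0.016 168.393] zmed 167.90123607550578
red n 193
line tool y,x -3.213409558467223 fit [ 0.008 -3.597] x rng 36.94130951273456 62.4506437263678
line tool y,x 6.787358730258426 fit [0.014 6.031] x rng 41.454277678680356 62.45510771904952
bar top tool rng [[ 38.164 -41.931]
 [ 61.901  45.521]] 5452
[[28.15 27.64 27.93 27.74 28.07 28.07 28.02 28.08]
 [ 5.89  5.89  5.89  5.89  5.89  5.89  5.89  5.89]] [27.96245414  5.89337904]
case [0.7764 0.2133 0.0371] 0.0116
cap0 [ 0.7625 -0.057   0.035 ] 0.0106
cap1 [0.4582 0.0032 0.0384] 0.0117
chest [0.7648 0.0552 0.0234] 0.0114
bat [ 0.7547 -0.2034  0.0582] 0.011
```

Everything else is in place. Before the last 0.8 mm trim, a numeric check of the bar-to-left-rail gap.

Run:
```python
from h import *
import pickle
np.set_printoptions(precision=1,suppress=True,linewidth=220)
for f in ('w8.pkl','w5.pkl'):
    t=pickle.load(open(f,'rb'));p,i,W=t[:3]
    g=cv2.cvtColor(i,cv2.COLOR_RGB2GRAY)
    for bx in (30,20,5):
        # scan along bed y at bed x=bx on plane z=.018 and use height from depth
        B=(W[...,:2]-O)@b*1000
        sel=np.argmin(np.where(np.isnan(B[...,0]),9e9,(B[...,0]-bx)**2+(B[...,1]-60)**2));v=sel//640;u0=sel%640
        us=np.arange(u0-10,u0+12)
        print(f,'bedx',bx,'row',v,'u0',u0);print(' u ',us);print(' y',B[v,us,1]);print(' z',W[v,us,2]*1000);print(' g',g[v,us])
```

```text
w8.pkl bedx 30 row 164 u0 258
 u  [248 249 250 251 252 253 254 255 256 257 258 259 260 261 262 263 264 265 266 267 268 269]
 y [68.8 67.8 67.3 66.4 64.4 63.3 62.6 62.  61.4 60.8 60.1 59.4 59.  58.4 57.8 57.2 56.6 56.  55.4 54.7 54.  53.3]
 z [17.2 18.4 18.2 19.  24.3 26.4 26.6 26.4 26.5 26.3 26.7 27.2 26.1 26.2 25.8 26.  26.  25.9 25.8 26.  26.4 26.8]
 g [246 246 246 246 246 246 246 246 246 246 246 246 246 246 246 246 246 246 246 246 246 246]
w8.pkl bedx 20 row 180 u0 259
 u  [249 250 251 252 253 254 255 256 257 258 259 260 261 262 263 264 265 266 267 268 269 270]
 y [68.7 68.  67.4 66.7 64.2 63.5 62.8 62.2 61.6 61.  60.2 59.4 58.9 58.5 57.7 57.1 56.5 55.9 55.3 54.8 53.8 53.5]
 z [18.3 18.5 18.  18.1 25.7 25.9 26.1 26.1 26.  25.9 26.3 27.1 26.5 25.6 26.2 26.4 26.5 26.  25.9 25.5 27.2 25.6]
 g [246 246 246 246 245 246 246 246 246 246 246 246 246 246 246 246 246 246 246 246 246 246]
w8.pkl bedx 5 row 194 u0 267
 u  [257 258 259 260 261 262 263 264 265 266 267 268 269 270 271 272 273 274 275 276 277 278]
 y [64.5 64.2 64.5 64.4 64.3 63.4 62.7 62.  61.4 60.6 60.  59.2 58.6 57.9 57.3 56.4
[... 923 characters left out ...]
4]
 z [258.8 258.4 258.2 257.4 259.9 258.6 258.8 258.7 258.3 258.4 259.4 259.2 258.4 258.7 259.  259.4 258.9 258.2 259.4 258.  258.3 258.6]
 g [52 52 53 52 53 53 52 52 53 52 52 53 52 53 52 53 52 53 53 52 53 53]
w5.pkl bedx 5 row 261 u0 238
 u  [228 229 230 231 232 233 234 235 236 237 238 239 240 241 242 243 244 245 246 247 248 249]
 y [139.2 137.5 136.4  64.   63.3  62.9  62.   62.1  61.4  61.   59.9  59.6  59.7  58.9  58.4  57.5  56.8  56.5  55.9  55.7  54.9  54.5]
 z [ -0.4   0.5  -0.1 188.5 189.  188.8 189.7 188.  188.6 188.1 189.8 189.1 187.4 188.  188.  189.1 189.7 189.1 189.1 188.  189.  188.6]
 g [105 105 107 114 121 125 124 125 124 125 125 124 125 125 125 125 125 125 124 125 125 125]
```

The bar end (y≈64.4) coincides with the rail's stop face (y≈64.4), so the bar is home. Final trim of 0.8 mm, then settle.

Call:
servo_tool --increments '[{"slide":[0,0.4,0],"dr":[0,0,0],"jaw":0.701},{"slide":[0,0.8,0],"dr":[0,0,0],"jaw":0.701},{"slide":[0,0.8,0],"dr":[0,0,0],"jaw":0.701},{"slide":[0,0.8,0],"dr":[0,0,0],"jaw":0.701},{"slide":[0,0.8,0],"dr":[0,0,0],"jaw":0.701},{"slide":[0,0.8,0],"dr":[0,0,0],"jaw":0.701}]'

```text
t: 19.1
tool_pos: [0.5699, 0.225, 0.2137]
orientation: [3.112, -0.431, 0.0]
force: [-0.6, 0.2, -0.7]
opening: 0.0282
gripper_force: 5.9
```

```bash
python3 m.py | grep -v bar && python3 -c "
from plant import close_job
print(close_job())"
```

```text
t 19.1 yaw -0.2752 tcp bed mm [-22.5  20.6] z 213.7 tilt [ 0. -0.] F bed [-0.6   0.07] -0.66 op 28.19 gf 5.89
tip 1 end [ 49.343  -5.514 168.   ] left edge y [-7.443 -8.016 -8.043 -8.071 -8.652 -8.682 -8.712 -8.742 -8.773 -8.803
 -8.835 -8.866 -8.898 -8.359] right edge y [-3.616 -3.629 -3.642 -3.655 -3.668 -3.681 -3.694 -3.708 -3.722 -3.735
 -3.749 -3.763 -3.777 -3.792] n 387 zfit [ -0.017 168.39 ] zmed 167.82291417496344
tip 2 end [ 49.345   6.479 168.001] left edge y [5.676 5.144 5.16  5.176 5.745 5.763 5.781 5.24  5.256 5.273 5.29  5.307
 5.324 5.341] right edge y [ 9.503  9.532  9.562  9.592 10.176 10.209 10.241 10.274 10.308 10.341
 10.375 10.41   9.875  9.909] n 391 zfit [ -0.019 168.504] zmed 167.85816783113316
red n 172
line tool y,x -4.076625296583256 fit [-0.    -4.067] x rng 37.03848283513735 62.48652230115304
line tool y,x 5.8670526196580415 fit [0.012 5.231] x rng 37.687006581674716 62.48920216927243
 [ 62.289  44.609]] 5515
the job is handed in; nothing more can be done
None
```

The job is handed in at 19.1 s: the bar is home against both rails, and the forceps are held level with patches 28 mm apart (10 mm tip gap), tips about 1.5 cm above their red lines; bystanders and the button were not touched.

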